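Show where the nutmeg is in the masala dabba

ROBOT

A 7-joint arm with a two-finger parallel gripper is mounted at the origin on the work surface. World frame = base frame: x ahead of the robot, y to its left, z up, the work surface at z = 0. Lengths are in m, angles in degrees, forces in N, time in s.
With the tool pointing down it reaches from about 0.4 to 0.875 m from the base axis. Payload 4.4 kg.
Tool frame: the origin (TCP) lies between the finger pads; the fingertips stand 19 mm ahead of it and the grasp point (between the pads) is the TCP (ctrl.tips_ahead is the distance from the TCP to the fingertips, in m); z points along the fingers, y is the line along which they close (so a half turn about z gives the same grasp; the last joint's range is limited). The gripper opens to 85 mm and grips with 20 to 120 N. Pads are 22 mm wide; open, the fingers measure 114 mm over their backs; the gripper's body (76 mm by 85 mm) begins 54 mm behind the grasp point. The pads swing forward as they close: fully open they stand 13 mm farther back than shut.
Start: joints at [-74.473, 36.005, 2.206, 86.941, -1.547, 57.084, -1.146], TCP at [0.215, 0.614, 0.25] pointing down, gripper open.
Joint ranges: [-175.42, 175.42], [-21.48, 121.26], [-71.46, 75.88], [10.55, 141.38], [-63.04, 243.04], [13.31, 113.54], [-168.57, 168.57]. Speed limits (degrees/s): [147.25, 147.25, 180, 180, 180, 180, 180].

INTERFACE

Orientations are given as [roll, pitch, yaw] about the fixed x, y, z axes, in that order (R = Rz(yaw) Ry(pitch) Rx(roll)).
In Python, from station import ctrl, get_image, get_calibration, order gives the robot as it stands.
- The arm moves only by the tool drive_tool, never from a script. Its arguments are lists of equal length, an entry for each row: "dp": the shift along the tool's x, y, z in units of 5 cm (1.0 is 5 cm), a list of three; "rotation": the turn, a rotation vector about the tool's x, y, z in units of 0.08 rad (1.0 is 0.08 rad), a list of three. A call has 1 to 5 rows; each row shifts and turns the commanded pose from where the row before left it, along the tool's axes as they then stand; what a row does not reach is not made up. A row lasts 1/10 s, in which the tool goes at most 50 mm and 8.59 degrees, less where a joint would pass 70% of its speed; a pose out of reach is approached as far as the arm can. A call with a number of a shift or a turn outside -1 to 1 is refused whole. A call with a gripper value outside its range is refused whole. "jaw" is the closure, from 0 (fully open) to 1 (shut), set as the call begins (left out, the last holds). The fingers move at their own pace and stop on an object; "squeeze" is the grip in N (left out, the last holds). Time passes only in rows, so rows that do not move let the fingers close. It gives the time, the measured TCP pose, the force, the opening and the grip force at its end, in the units of the state.
- ctrl.get_state(): the state, without advancing time (a new reading comes with each control period).
- get_image(name): name is "side" or "top"; returns the picture (420x560x3 uint8, blue, green, red); there is no depth.
- get_calibration(name): a dict with "K" (3x3 intrinsics, pixels), "xyz" and "attitude" of the camera in the world. Camera axes: x right, y up, looking along -z (the intrinsics and any distortion apply to the point x, -y, -z); pixel columns grow to the right and rows downward; lengths in m; the calibration is good to about 2 mm. A picture is of the moment at which its call begins. get_calibration takes no time and is no camera call.
- order.job_done(): hands the job in; it is judged then, once.
The state is a dict: "clock": time; "joints": joint angles; "joint_velocities": joint speeds; "tau": joint torques, N m; "ee_pos": TCP position; "tcp_rot": TCP orientation; "ft_force": force on the tool from outside, world axes, zero at the start; "torque": the same for the moment, N m; "grip_width": opening from 0.0 (shut) to 1.0 (fully open); "gripper_force": force on a finger pad.
Only numpy, scipy, OpenCV 4.12 (cv2) and the standard library are available. Lean on these libraries where they do the work, as an engineer would, in place of code of your own. Each camera call takes 0.05 s, during which the arm holds its last target. There are 200 camera calls.

TASK

Show me where the nutmeg is: with the fingertips, gently push the knob on the swivel lid of the wooden masala dabba so that the lid swings a little past a quarter turn, clear of all four wells. Then point straight down at the nutmeg from just above it, fingertips about two centimetres over it and touching nothing, hold there for two seconds, and finish while still pointing. Grasp nothing, and leave the spices, the little measure, the ramekin, the strainer and the clip where they are.

Things in the scene. Friction and masses are not known exactly. Their poses are not given: they have to be found in the camera images.
- dabba: Square wooden masala dabba, fixed: 150 x 150 mm, rim 52 mm high. Origin: centre of its underside; +x roughly away from the robot, +y its left. Four open wells 62 mm wide, centred at x = +-35, y = +-35 mm, floors 18 mm above the counter; nutmeg, star anise, cinnamon stick and measure stand one in each, in any order, hidden by the lid at first. Keep forces on dabba and lid under 30 N.
- lid_hinge (a point): Pivot of the lid, a vertical axis with a small brass cap, at x = +66, y = +66 mm in the dabba's frame (its far left corner); the point lies on the lid's upper face, 63 mm above the counter.
- lid_knob (a point): Centre of the round brass knob on the lid: 24 mm across, 28 mm tall (top 91 mm above the counter); the point is 77 mm above the counter, 134 mm from the pivot. With the lid shut it lies 120 mm towards -x and 60 mm towards -y of the pivot in the dabba's frame. It moves with the lid.
- lid (a joint): Lid angle, rad: 0 shut, growing clockwise seen from above (knob goes from the near side round to the dabba's left), stop at 2.4; 1.57 is a quarter turn, wells clear from about 1.6. A flat dark wooden board 152 x 152 x 10 mm, upper face 63 mm above the counter; starts at 0 to 0.2, only turns, needs about 1 N at the knob, stays where left.
- nutmeg_center (a point): Centre of the nutmeg, a plain brown egg shape standing on end, 24 mm across and 26 mm high; the point is 13 mm above the well floor, 31 mm above the counter, so its top is 44 mm above the counter and 8 mm below the dabba's rim.
- star_anise: Star anise, a flat brown eight-pointed star 40 mm across and 8 mm high, loose in its well. Origin at the centre of its underside.
- cinnamon: Cinnamon stick, a double roll 48 mm long, 12 mm wide and 11 mm high, loose in its well. Origin at the centre of its underside, length along its x.
- measure: Small open steel measuring cup, 34 mm across and 22 mm high, loose in its well. Origin at the centre of its underside.
- ramekin: Pink ceramic ramekin, 86 mm across and 45 mm high, loose on the counter to the right of the dabba. Origin at the centre of its underside.
- strainer: Steel tea strainer, bowl 72 mm across and 28 mm high with a handle reaching 135 mm towards its -x, loose on the counter to the left. Origin at the centre of the bowl's underside.
- clip: Blue plastic bag clip, 75 x 22 x 18 mm, loose on the counter beyond the dabba. Origin at the centre of its underside, length along its x.
There are look-alikes about, which are no part of the job. There is more than one size of the dabba; the job needs the largest.

How it is judged:
By the outcome, as a careful person would: the job done as asked, in the order asked, and still so for the second after the job is handed in, with the robot touching nothing.
It also fails if it takes over 56 s, if anything falls off the work surface, if the arm or the gripper's body presses on something with over 40 N, if the wrist force passes 120 N, or if a joint passes its speed limit or range.

## Working session

There is one attempt and no reset: what is moved stays moved. The work goes in short steps, Python scripts to look and compute and a tool call to move; the robot and the scene stay as the last step left them, time stands still between calls to the robot, and variables do not carry over. Pictures are saved under pics/ and viewed, at most 10 in all, crops included, and the job is handed in when it is done.

Besides the shell and the picture viewer there is one more tool, called after "Call:" as name(argument=value, ...) on one line, values as JSON. drive_tool: Moves the arm, as the interface text tells. Shifts and turns lie within -1 to 1; 1 stands for 5 cm of shift or 0.08 rad of turn. Its arguments: {"type":"object","properties":{"dp":{"type":"array","items":{"type":"array","items":{"type":"number"}}},"rotation":{"type":"array","items":{"type":"array","items":{"type":"number"}}},"jaw":{"type":"number"},"squeeze":{"type":"number"}},"required":["dp","rotation"]}

```bash
mkdir -p pics; ls; python3 - <<'E'
from station import ctrl,get_image,get_calibration
import cv2
for n in("top","side"):
    cv2.imwrite(f"pics/{n}0.png",get_image(n)); c=get_calibration(n); print(n,c)
s=ctrl.get_state(); print(s["clock"],s["ee_pos"],s["tcp_rot"],s["grip_width"],ctrl.tips_ahead)
E
```

```text
pics
top {'K': array([[479.24489621,   0.        , 274.59278158],
       [  0.        , 479.24489621, 206.93642012],
       [  0.        ,   0.        ,   1.        ]]), 'xyz': array([ 0.35814831, -0.00163529,  1.0924756 ]), 'attitude': array([ 10.80350191,   0.5936705 , -89.16747086])}
side {'K': array([[382.77124195,   0.        , 277.97113047],
       [  0.        , 382.77124195, 213.94889789],
       [  0.        ,   0.        ,   1.        ]]), 'xyz': array([0.44504725, 0.77400492, 0.61903397]), 'attitude': array([ 5.44194690e+01, -7.94951836e-02, -1.70832795e+02])}
0.1 [0.21459964 0.61299907 0.24947802] [-1.79901386e+02  2.06375276e-04  1.60701163e+02] 1.0050880869552428 0.019
```

View pics/top0.png

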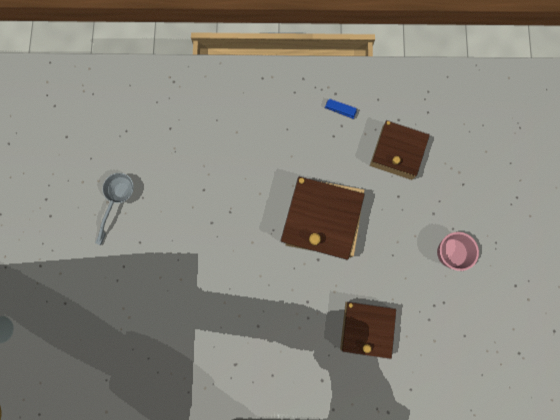

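View pics/side0.png

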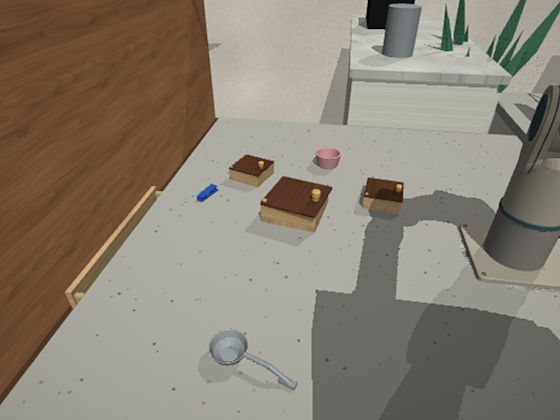

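The top view shows the largest dabba around (323,218), with its hinge cap at (302,181) and knob at (315,239). Two smaller look-alikes are at (400,150) and (369,330). The ramekin, strainer and clip are clear of it. In the side view the knob is at (316,195) and the hinge at (264,202).

```bash
cat > h.py <<'E'
import cv2, numpy as np
from scipy.spatial.transform import Rotation as R
from station import ctrl,get_image,get_calibration,order
def cam(n):
    c=get_calibration(n); return c["K"],np.array(c["xyz"]),R.from_euler("xyz",c["attitude"],degrees=True).as_matrix()
def ray(n,u,v):
    K,p,M=cam(n); d=np.linalg.inv(K)@[u,v,1]; return p,M@[d[0],-d[1],-d[2]]
def onz(n,u,v,z):
    p,d=ray(n,u,v); return p+d*(z-p[2])/d[2]
def proj(n,X):
    K,p,M=cam(n); q=M.T@(np.array(X)-p); q=K@[q[0],-q[1],-q[2]]; return q[:2]/q[2]
def tri(u1,u2):
    (p,d),(q,e)=ray("top",*u1),ray("side",*u2)
    t=np.linalg.lstsq(np.c_[d,-e],q-p,rcond=None)[0]; a,b=p+t[0]*d,q+t[1]*e
    return (a+b)/2,np.linalg.norm(a-b)
def blobs(im,lo,hi,box,amin=4):
    x0,y0,x1,y1=box; m=cv2.inRange(cv2.cvtColor(im[y0:y1,x0:x1],cv2.COLOR_BGR2HSV),lo,hi)
    n,_,st,c=cv2.connectedComponentsWithStats(m)
    return [(int(st[i,4]),(c[i]+[x0,y0]).round(1)) for i in range(1,n) if st[i,4]>=amin]
E
python3 - <<'E'
from h import *
t=cv2.imread("pics/top0.png"); s=cv2.imread("pics/side0.png")
bt=blobs(t,(15,150,120),(32,255,255),(280,170,370,265)); bs=blobs(s,(15,150,120),(32,255,255),(255,170,340,235))
print(bt);print(bs)
k=onz("top",315,239,.085);h=onz("top",302,181,.064);print(k,h,np.linalg.norm(k-h))
print(tri((315,239),(316,195)),tri((302,181),(264.5,202)))
# lid corners / box visible corners
print([onz("top",u,v,.063).round(4) for u,v in((301,178),(364,186),(350,259),(282,241))],onz("top",364,184,.052),onz("top",357,255,.052))
c=t[160:280,260:390]; cv2.imwrite("pics/c0.png",cv2.resize(c,None,fx=5,fy=5,interpolation=2))
E
```

```text
[(9, array([300.3, 179.4])), (4, array([311.5, 242.5]))]
[]
[ 0.48239352 -0.0747199   0.085     ] [ 0.61325041 -0.04774919  0.064     ] 0.1352477105696492
(array([ 0.48193804, -0.07526201,  0.0765501 ]), np.float64(0.0029748096938002158)) (array([ 0.61375387, -0.04803291,  0.05816592]), np.float64(0.0018328529184999823))
[array([ 0.6203, -0.0456,  0.063 ]), array([ 0.6038, -0.1842,  0.063 ]), array([ 0.4431, -0.1511,  0.063 ]), array([ 0.4798, -0.0052,  0.063 ])] [ 0.61100703 -0.18625903  0.052     ] [ 0.45284393 -0.16791735  0.052     ]
```

View pics/c0.png

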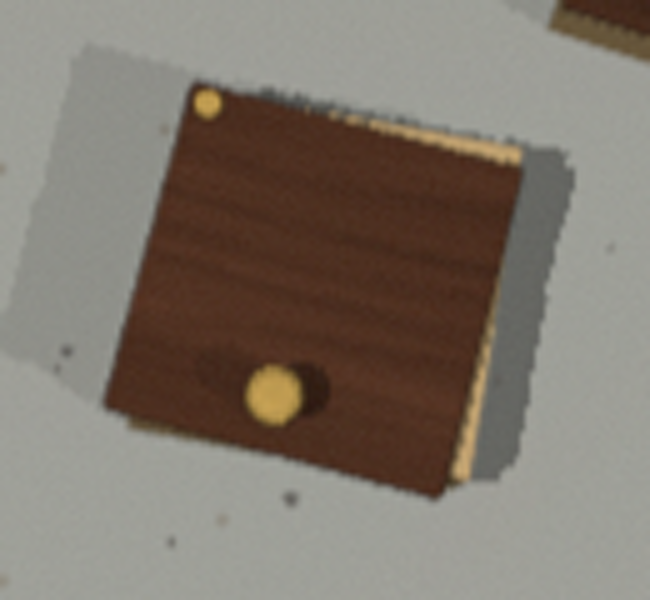

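Call:
drive_tool(dp=[[-0.5,-0.6,0],[-0.5,-0.6,0],[-0.5,-0.6,0],[-0.5,-0.6,0],[-0.5,-0.6,0]], rotation=[[0,0,0],[0,0,0],[0,0,0],[0,0,0],[0,0,0]], jaw=1)

```text
clock: 0.6
ee_pos: [0.2834, 0.4289, 0.25]
tcp_rot: [-180.0, -0.0, 160.7]
ft_force: [-0.2, 0.3, -0.0]
grip_width: 0.144
gripper_force: 0.0
```

Call:
drive_tool(dp=[[-0.5,-0.6,0],[-0.5,-0.6,0],[-0.5,-0.6,0],[-0.5,-0.6,0],[-0.5,-0.6,0]], rotation=[[0,0,0],[0,0,0],[0,0,0],[0,0,0],[0,0,0]])

```text
clock: 1.1
ee_pos: [0.3518, 0.2461, 0.2502]
tcp_rot: [-180.0, -0.0, 160.7]
ft_force: [1.5, 0.8, -0.2]
grip_width: -0.004
gripper_force: 0.0
```

Call:
drive_tool(dp=[[-0.5,-0.6,0],[-0.5,-0.6,0],[-0.5,-0.6,0],[-0.5,-0.6,0],[-0.5,-0.6,0]], rotation=[[0,0,0],[0,0,0],[0,0,0],[0,0,0],[0,0,0]])

```text
clock: 1.6
ee_pos: [0.4201, 0.0633, 0.2502]
tcp_rot: [-180.0, -0.0, 160.7]
ft_force: [1.3, 0.1, 0.5]
grip_width: 0.003
gripper_force: 0.0
```

Call:
drive_tool(dp=[[-0.5,-0.6,0],[-0.5,-0.6,0],[-0.5,-0.6,0],[-0.5,-0.6,0],[-0.5,-0.6,0]], rotation=[[0,0,0],[0,0,0],[0,0,0],[0,0,0],[0,0,0]])

```text
clock: 2.1
ee_pos: [0.4885, -0.1195, 0.2501]
tcp_rot: [180.0, -0.0, 160.7]
ft_force: [0.9, 0.5, -0.1]
grip_width: -0.0
gripper_force: 0.0
```

Call:
drive_tool(dp=[[0,0,0],[0,0,0],[0,0,0],[0,0,0],[0,0,0]], rotation=[[0,0,0.9],[0,0,0.9],[0,0,0.9],[0,0,0.9],[0,0,0.9]])

```text
clock: 2.6
ee_pos: [0.4881, -0.118, 0.25]
tcp_rot: [-180.0, -0.0, 139.9]
ft_force: [1.6, 0.6, 0.3]
grip_width: 0.003
gripper_force: 0.0
```

Call:
drive_tool(dp=[[0,0,0],[0,0,0],[0,0,0],[0,0,0],[0,0,0]], rotation=[[0,0,0.9],[0,0,0.9],[0,0,0.9],[0,0,0.9],[0,0,0.9]])

```text
clock: 3.1
ee_pos: [0.4881, -0.1179, 0.25]
tcp_rot: [-180.0, -0.0, 119.3]
ft_force: [0.1, -0.3, 0.2]
grip_width: -0.003
gripper_force: 0.0
```

Call:
drive_tool(dp=[[0,0,0],[0,0,0],[0,0,0],[0,0,0],[0,0,0]], rotation=[[0,0,0.9],[0,0,0.9],[0,0,0.9],[0,0,0.9],[0,0,0.3]])

```text
clock: 3.6
ee_pos: [0.4882, -0.1179, 0.25]
tcp_rot: [-180.0, -0.0, 101.5]
ft_force: [-0.1, -0.1, -0.5]
grip_width: -0.003
gripper_force: 0.0
```

Call:
drive_tool(dp=[[0,0.06,0.7],[0,0,0.8],[0,0,0.8],[0,0,0.6],[0,0,0.24]], rotation=[[0,0,0],[0,0,0],[0,0,0],[0,0,0],[0,0,0]])

```text
clock: 4.1
ee_pos: [0.4896, -0.1169, 0.0907]
tcp_rot: [-179.7, -0.1, 101.6]
ft_force: [-0.4, 0.1, 0.0]
grip_width: -0.004
gripper_force: 0.0
```

```bash
python3 - <<'E'
from h import *
a,b=onz("top",364,190.4,.052),onz("top",353.2,256.4,.052)
d=a-b; print(a,b,np.linalg.norm(d),np.degrees(np.arctan2(d[1],d[0])))
t=get_image("top");s=get_image("side")
cv2.imwrite("pics/p1.png",np.vstack([cv2.resize(t[160:280,260:400],(560,480))[:300*1+180],]))
cv2.imwrite("pics/s1.png",cv2.resize(s[150:240,240:360],(720,540),interpolation=2))
E
```

```text
[ 0.59640069 -0.18596161  0.052     ] [ 0.44970485 -0.15965568  0.052     ] 0.1490358075376361 -10.166393920153928
```

View pics/s1.png

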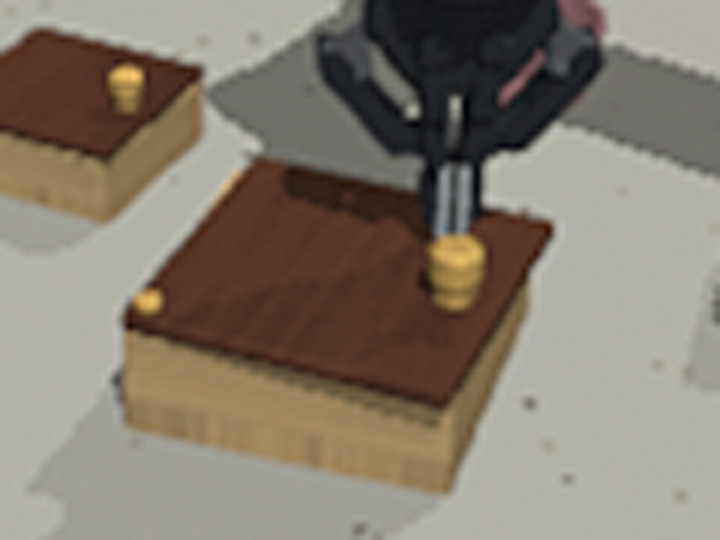

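The closed fingertips stand directly behind the knob (knob at crop (456,270), fingers at (455,200)), so I'm approaching along the tangent.

Call:
drive_tool(dp=[[0.08,0.01,0],[0.08,0.01,0],[0.08,0,0],[0.07,0,0],[0.07,0,0]], rotation=[[0,0,0],[0,0,0],[0,0,0],[0,0,0],[0,0,0]])

```text
clock: 4.7
ee_pos: [0.4887, -0.0981, 0.0938]
tcp_rot: [179.9, 0.0, 101.6]
ft_force: [0.8, 0.2, -0.8]
grip_width: -0.001
gripper_force: 0.0
```

Call:
drive_tool(dp=[[0.11,-0.017,0],[0.11,-0.017,0],[0.11,-0.017,0],[0.11,-0.017,0],[0.11,-0.017,0]], rotation=[[0,0,0.5],[0,0,0.5],[0,0,0.5],[0,0,0.5],[0,0,0.5]])

```text
clock: 5.2
ee_pos: [0.4809, -0.0718, 0.0935]
tcp_rot: [180.0, 0.0, 90.0]
ft_force: [-0.5, -0.5, 1.0]
grip_width: -0.0
gripper_force: 0.4
```

Call:
drive_tool(dp=[[0.108,-0.017,0],[0.108,-0.017,0],[0.108,-0.017,0],[0.108,-0.017,0],[0.108,-0.017,0]], rotation=[[0,0,0.5],[0,0,0.5],[0,0,0.5],[0,0,0.5],[0,0,0.5]])

```text
clock: 5.7
ee_pos: [0.4786, -0.0445, 0.0935]
tcp_rot: [-180.0, 0.0, 78.6]
ft_force: [-0.2, -0.6, 0.5]
grip_width: 0.001
gripper_force: 0.4
```

Call:
drive_tool(dp=[[0.108,-0.017,0],[0.108,-0.017,0],[0.108,-0.017,0],[0.108,-0.017,0],[0.108,-0.017,0]], rotation=[[0,0,0.5],[0,0,0.5],[0,0,0.5],[0,0,0.5],[0,0,0.5]])

```text
clock: 6.2
ee_pos: [0.4818, -0.0173, 0.0934]
tcp_rot: [-180.0, 0.0, 67.1]
ft_force: [-1.3, -1.7, 0.9]
grip_width: -0.0
gripper_force: 0.4
```

```bash
python3 - <<'E'
from h import *
s=get_image("top")
cv2.imwrite("pics/t2.png",cv2.resize(s[140:290,240:400],(640,600),interpolation=2))
E
```

```text
(no output)
```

View pics/t2.png

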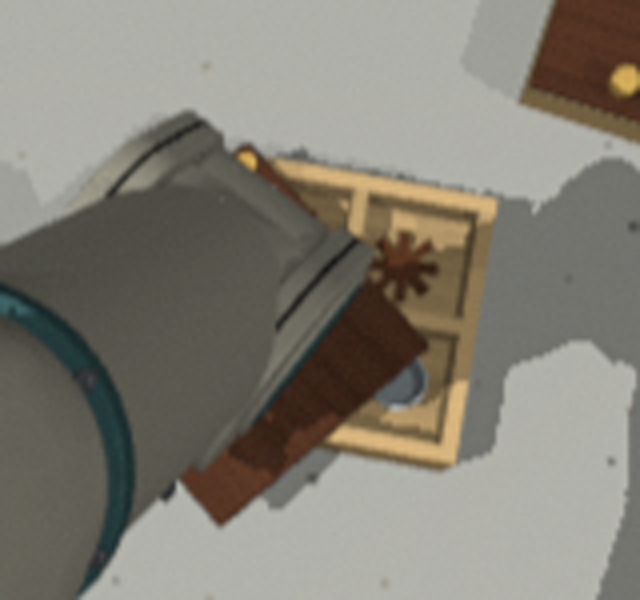

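The lid is turning. The star anise shows at (405,265) in the far right well and the measure at (400,380) in the near right, so the nutmeg must be in one of the left wells. I'll keep following the arc.

Call:
drive_tool(dp=[[0.108,-0.017,0],[0.108,-0.017,0],[0.108,-0.017,0],[0.108,-0.017,0],[0.108,-0.017,0]], rotation=[[0,0,0.5],[0,0,0.5],[0,0,0.5],[0,0,0.5],[0,0,0.5]])

```text
clock: 6.75
ee_pos: [0.4904, 0.0085, 0.0934]
tcp_rot: [-180.0, 0.0, 55.7]
ft_force: [-0.2, -0.6, 0.5]
grip_width: 0.002
gripper_force: 0.4
```

Call:
drive_tool(dp=[[0.108,-0.017,0],[0.108,-0.017,0],[0.108,-0.017,0],[0.108,-0.017,0],[0.108,-0.017,0]], rotation=[[0,0,0.5],[0,0,0.5],[0,0,0.5],[0,0,0.5],[0,0,0.5]])

```text
clock: 7.25
ee_pos: [0.504, 0.0322, 0.0933]
tcp_rot: [-180.0, 0.0, 44.2]
ft_force: [-0.7, -1.3, -0.2]
grip_width: 0.002
gripper_force: 0.4
```

Call:
drive_tool(dp=[[0.108,-0.017,0],[0.108,-0.017,0],[0.108,-0.017,0],[0.108,-0.017,0],[0.108,-0.017,0]], rotation=[[0,0,0.5],[0,0,0.5],[0,0,0.5],[0,0,0.5],[0,0,0.5]])

```text
clock: 7.75
ee_pos: [0.522, 0.0528, 0.0933]
tcp_rot: [-180.0, 0.0, 32.8]
ft_force: [0.9, 0.7, -0.6]
grip_width: -0.002
gripper_force: 0.4
```

Call:
drive_tool(dp=[[0.108,-0.017,0],[0.108,-0.017,0],[0.108,-0.017,0],[0.108,-0.017,0],[0.108,-0.017,0]], rotation=[[0,0,0.5],[0,0,0.5],[0,0,0.5],[0,0,0.5],[0,0,0.5]])

```text
clock: 8.25
ee_pos: [0.5438, 0.0693, 0.0933]
tcp_rot: [-180.0, 0.0, 21.3]
ft_force: [-0.6, 0.9, 1.0]
grip_width: 0.001
gripper_force: 0.4
```

Call:
drive_tool(dp=[[0.108,-0.017,0],[0.108,-0.017,0],[0.108,-0.017,0],[0.108,-0.017,0],[0.108,-0.017,0]], rotation=[[0,0,0.5],[0,0,0.5],[0,0,0.5],[0,0,0.5],[0,0,0.5]])

```text
clock: 8.75
ee_pos: [0.5684, 0.0811, 0.0933]
tcp_rot: [-180.0, 0.0, 9.9]
ft_force: [-0.7, 0.1, 0.3]
grip_width: -0.003
gripper_force: 0.4
```

Call:
drive_tool(dp=[[0.108,-0.017,0],[0.108,-0.017,0],[0.086,-0.014,0],[0.065,-0.01,0],[0.043,-0.007,0]], rotation=[[0,0,0.5],[0,0,0.5],[0,0,0.4],[0,0,0.3],[0,0,0.2]])

```text
clock: 9.25
ee_pos: [0.5886, 0.0866, 0.0932]
tcp_rot: [-180.0, 0.0, 1.2]
ft_force: [-1.5, 0.8, 0.7]
grip_width: 0.002
gripper_force: 0.3
```

Call:
drive_tool(dp=[[-0.2,0,0],[-0.4,0,0],[-0.2,0,-0.5],[0,0,-0.8],[0,0,-0.8]], rotation=[[0,0,0],[0,0,0],[0,0,0],[0,0,0],[0,0,0]])

```text
clock: 9.75
ee_pos: [0.5469, 0.0853, 0.199]
tcp_rot: [-180.0, 0.1, 1.2]
ft_force: [0.9, -0.1, 1.1]
grip_width: -0.003
gripper_force: 0.0
```

```bash
python3 - <<'E'
from h import *
t=get_image("top");s=get_image("side")
cv2.imwrite("pics/t3.png",t);cv2.imwrite("pics/s3.png",s)
cv2.imwrite("pics/s3c.png",cv2.resize(s[150:240,240:360],(720,540),interpolation=2))
E
```

```text
(no output)
```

View pics/t3.png

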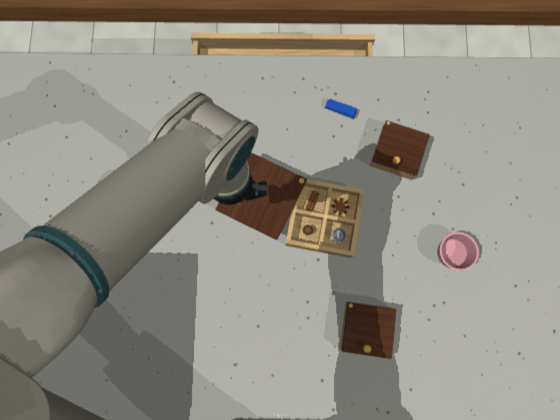

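View pics/s3c.png

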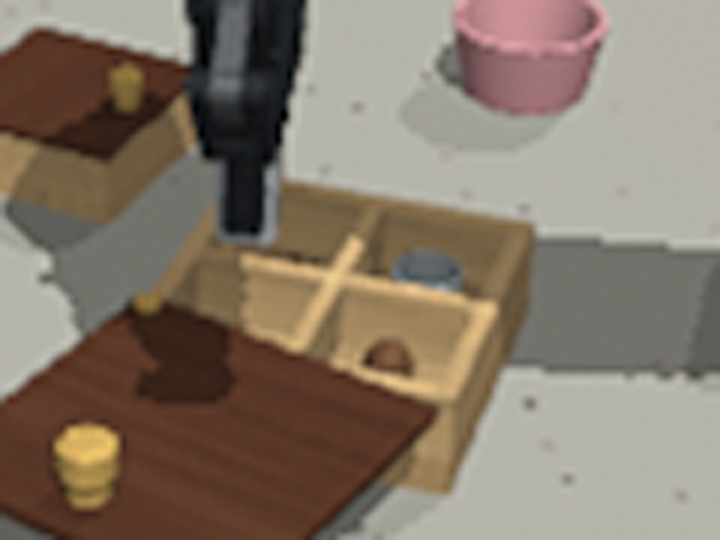

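The lid is past a quarter turn and all four wells are open. The nutmeg is in the near left well: top image (308,230), side crop (388,357). The cinnamon is in the far left.

```bash
python3 - <<'E'
from h import *
t=cv2.imread("pics/t3.png");s=cv2.imread("pics/s3.png")
print(blobs(t,(0,60,20),(20,255,125),(300,220,318,240)),blobs(s,(0,60,20),(14,255,125),(298,203,312,213)))
print(onz("top",308,230,.035),tri((308,230),(240+388/6,150+357/6)))
H=np.array([.6136,-.0473]);a=np.radians(-10.2);M=np.array([[np.cos(a),-np.sin(a)],[np.sin(a),np.cos(a)]])
C=H-M@[.066,.066]; print("well",C+M@[-.035,.035])
cv2.imwrite("pics/n3.png",cv2.resize(t[170:265,210:370],(800,475),interpolation=2))
E
```

```text
[(8, array([300. , 223.5])), (108, array([309. , 229.3]))] [(26, array([304.3, 209.2]))]
[ 0.50847952 -0.06281562  0.035     ] (array([ 0.50780483, -0.06275493,  0.03571794]), np.float64(0.0011342120696555143))
well [ 0.50870662 -0.05992451]
```

View pics/n3.png

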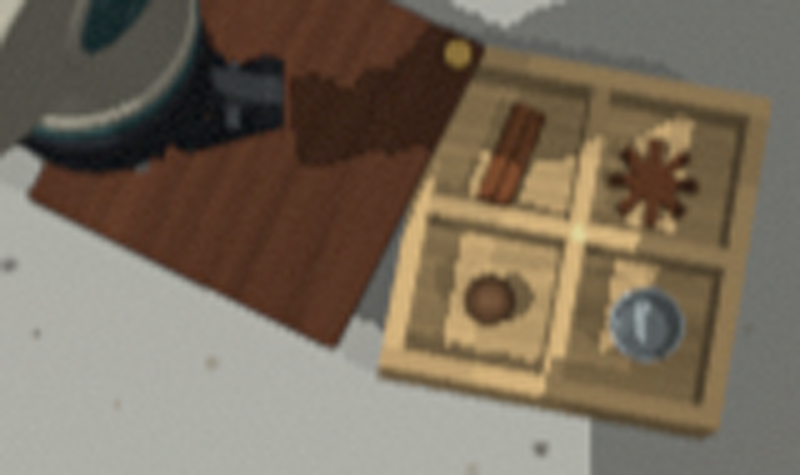

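Rays from both views agree on the nutmeg at (0.508, -0.063), which matches the well centre to 3 mm. I'm going above it.

Call:
drive_tool(dp=[[-0.17,0.59,0],[-0.17,0.59,0],[-0.17,0.59,0],[-0.17,0.59,0],[-0.16,0.58,0]], rotation=[[0,0,0],[0,0,0],[0,0,0],[0,0,0],[0,0,0]])

```text
clock: 10.35
ee_pos: [0.5082, -0.0631, 0.1977]
tcp_rot: [-180.0, 0.1, 1.2]
ft_force: [0.3, 0.3, 0.0]
grip_width: 0.001
gripper_force: 0.0
```

Call:
drive_tool(dp=[[0,0,0.4],[0,0,0.5],[0,0,0.4],[0,0,0.25],[0,0,0.15]], rotation=[[0,0,0],[0,0,0],[0,0,0],[0,0,0],[0,0,0]])

```text
clock: 10.85
ee_pos: [0.5088, -0.0621, 0.1122]
tcp_rot: [-180.0, 0.1, 1.2]
ft_force: [-0.1, -0.8, -0.2]
grip_width: -0.0
gripper_force: 0.0
```

Call:
drive_tool(dp=[[0,0,0],[0,0,0],[0,0,0]], rotation=[[0,0,0],[0,0,0],[0,0,0]])

```text
clock: 11.15
ee_pos: [0.5103, -0.0625, 0.114]
tcp_rot: [180.0, -0.1, 1.2]
ft_force: [-0.2, 0.2, -0.1]
grip_width: 0.001
gripper_force: 0.0
```

Call:
drive_tool(dp=[[-0.04,0,0.15],[0,0,0.15],[0,0,0.15],[0,0,0.1],[0,0,0.05]], rotation=[[0,0,0],[0,0,0],[0,0,0],[0,0,0],[0,0,0]])

```text
clock: 11.65
ee_pos: [0.5075, -0.0624, 0.0825]
tcp_rot: [-180.0, 0.1, 1.2]
ft_force: [-0.4, -0.5, 0.4]
grip_width: -0.0
gripper_force: 0.0
```

Call:
drive_tool(dp=[[0,0,0],[0,0,0],[0,0,0],[0,0,0],[0,0,0]], rotation=[[0,0,0],[0,0,0],[0,0,0],[0,0,0],[0,0,0]])

```text
clock: 12.15
ee_pos: [0.5079, -0.0624, 0.0835]
tcp_rot: [-180.0, -0.0, 1.2]
ft_force: [0.1, 0.6, -0.8]
grip_width: -0.002
gripper_force: 0.0
```

```bash
python3 - <<'E'
from h import *
s=get_image("side")
cv2.imwrite("pics/s4.png",cv2.resize(s[150:240,240:360],(720,540),interpolation=2))
st=ctrl.get_state();print(st["clock"],st["ee_pos"],st["tcp_rot"])
print((proj("side",st["ee_pos"]-[0,0,.019])-[240,150])*6,(proj("side",[.508,-.0628,.044])-[240,150])*6)
E
```

```text
12.2 [ 0.50787918 -0.06237298  0.08342846] [-1.79998080e+02 -1.50702442e-02  1.19415038e+00]
[389.23080321 303.24817401] [387.1029017 341.2435658]
```

View pics/s4.png

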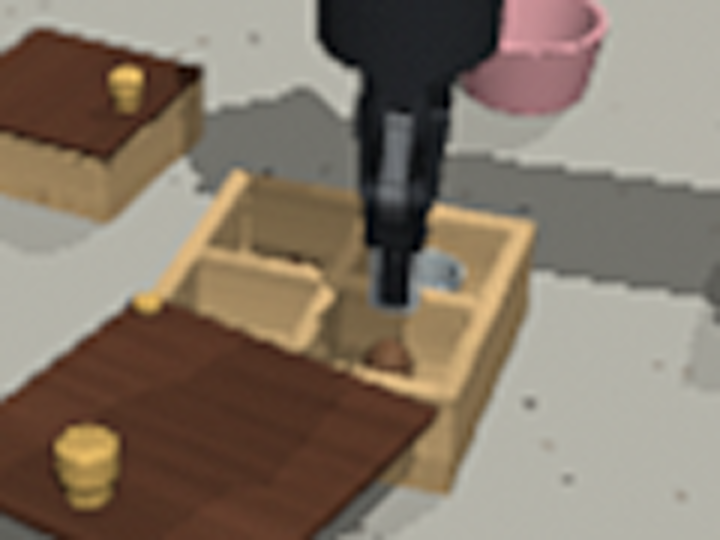

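The fingertips, at (393,306), hang centred over the nutmeg, whose top is at about (388,340). The gap is about 20 mm and nothing is touched. Now I hold for more than two seconds.

Call:
drive_tool(dp=[[0,0,0],[0,0,0],[0,0,0],[0,0,0],[0,0,0]], rotation=[[0,0,0],[0,0,0],[0,0,0],[0,0,0],[0,0,0]])

```text
clock: 12.7
ee_pos: [0.5078, -0.0624, 0.0833]
tcp_rot: [-180.0, 0.0, 1.2]
ft_force: [-0.1, -0.1, -0.3]
grip_width: -0.003
gripper_force: 0.0
```

Call:
drive_tool(dp=[[0,0,0],[0,0,0],[0,0,0],[0,0,0],[0,0,0]], rotation=[[0,0,0],[0,0,0],[0,0,0],[0,0,0],[0,0,0]])

```text
clock: 13.2
ee_pos: [0.5078, -0.0624, 0.0833]
tcp_rot: [-180.0, 0.0, 1.2]
ft_force: [-0.6, 0.7, -0.3]
grip_width: 0.002
gripper_force: 0.0
```

Call:
drive_tool(dp=[[0,0,0],[0,0,0],[0,0,0],[0,0,0],[0,0,0]], rotation=[[0,0,0],[0,0,0],[0,0,0],[0,0,0],[0,0,0]])

```text
clock: 13.7
ee_pos: [0.5078, -0.0624, 0.0833]
tcp_rot: [-180.0, 0.0, 1.2]
ft_force: [0.2, -0.6, 0.1]
grip_width: 0.003
gripper_force: 0.0
```

Call:
drive_tool(dp=[[0,0,0],[0,0,0],[0,0,0],[0,0,0],[0,0,0]], rotation=[[0,0,0],[0,0,0],[0,0,0],[0,0,0],[0,0,0]])

```text
clock: 14.2
ee_pos: [0.5078, -0.0624, 0.0833]
tcp_rot: [-180.0, 0.0, 1.2]
ft_force: [0.5, -0.3, 0.9]
grip_width: 0.0
gripper_force: 0.0
```

Call:
drive_tool(dp=[[0,0,0],[0,0,0],[0,0,0],[0,0,0],[0,0,0]], rotation=[[0,0,0],[0,0,0],[0,0,0],[0,0,0],[0,0,0]])

```text
clock: 14.7
ee_pos: [0.5078, -0.0624, 0.0833]
tcp_rot: [-180.0, 0.0, 1.2]
ft_force: [-0.0, 0.4, 0.2]
grip_width: 0.0
gripper_force: 0.0
```

```bash
python3 -c "
from station import order
print(order.job_done())"
```

```text
the job is handed in; nothing more can be done
None
```

The job is handed in: I swung the lid to about 1.85 rad, clear of all four wells, and the closed fingertips held about 2 cm above the nutmeg in the near left well for over two seconds, touching nothing and still pointing.

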